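# Gather the brass candlesticks into the tray

## Task

Gather the three brass candlesticks into the wooden tray, standing each one upright and flat on the floor of the dish that has the shape of its foot (round foot in the round dish, square in the square dish, the two-candle one in the oblong dish). Leave the brass goblet, bud vase and letter rack standing where they are.

Things in the scene. Friction and masses are not known exactly. Their poses are not given: they have to be found in the camera images.
- tray: Low dark-wood tray fixed to the table, 116 mm across (its x) by 366 mm long (its y), floor 8 mm thick, walls 8 mm thick, 24 mm high. Three white ceramic dishes stand in it in a row along y, about 115 mm apart, in an order that changes. It lies in the far part of the working area, turned by up to 0.2 rad. Origin: centre of the underside, z up.
- dish_round: Round white ceramic dish fixed in the tray: 82 mm outside, 74 mm inside, floor 4 mm thick, rim 12 mm high. Origin: centre of the underside, z up. Its underside lies on the tray floor, 8 mm above the table.
- dish_square: Square white ceramic dish fixed in the tray: 82 mm outside, 74 mm inside, floor 4 mm thick, rim 12 mm high; sides along its x and y. Origin: centre of the underside, z up. Its underside is 8 mm above the table.
- dish_oblong: Oblong white ceramic dish fixed in the tray: inside 102 mm along its x by 58 mm along its y, outside 110 by 66 mm, floor 4 mm thick, rim 12 mm high; its long side runs along the tray's length. Origin: centre of the underside, z up. Its underside is 8 mm above the table.
- stick_round: Loose brass candlestick on a round foot 56 mm in diameter, 115 mm tall, about 0.35 kg, upright: slender stem, drip pan (38 mm across) 74 to 77 mm up, above it the candle socket, a cylinder 26 mm in diameter from 77 mm to the top, with a dark candle hole in its top: grip it there. Origin: centre of the underside, z up.
- stick_square: Loose brass candlestick on a square foot 56 mm wide, 115 mm tall, about 0.38 kg, upright: slender stem, drip pan (38 mm across) 74 to 77 mm up, above it a square candle socket 26 mm wide from 77 mm to the top, sides parallel to the foot's (x and y), with a dark candle hole in its top: grip it there. Origin: centre of the underside, z up.
- stick_twin: Loose brass two-candle candlestick on an oblong foot 84 mm (its x) by 40 mm (y), about 0.42 kg, upright: a crossbar along x carries two cups, 24 mm in diameter, at x = -30 and 30 mm, tops 80 mm up; between them a flat grip plate 26 mm wide (x), 12 mm thick (y), from 82 mm to its top at 120 mm: grip it there across y. Origin: centre of the underside, z up.
- goblet: Look-alike, loose: a brass goblet 110 mm tall on a round foot 56 mm in diameter, with an open hollow bowl 54 mm across at the rim. Stays where it stands. Origin: centre of the underside, z up.
- bud_vase: Look-alike, loose: a brass bud vase 113 mm tall on a square foot 56 mm wide, with a round belly 48 mm across, a narrow neck and a round flared lip 30 mm across. Stays where it stands. Origin: centre of the underside, z up.
- letter_rack: Look-alike, loose: a brass letter rack on an oblong foot 84 mm (its x) by 40 mm (its y), with three thin upright plates along x, two 90 mm and one 110 mm tall. Stays where it stands. Origin: centre of the underside, z up.
There are look-alikes about, which are no part of the job. What is shaped like the stick_twin but blue or pink is not meant.

How it is judged:
By the outcome, as a careful person would: the job done as asked, in the order asked, and still so for the second after the job is handed in, with the robot touching nothing.
It also fails if it takes over 80 s, if anything falls off the work surface, if the arm or the gripper's body presses on something with over 40 N, if the wrist force passes 120 N, or if a joint passes its speed limit or range.

## Robot

A 7-joint arm with a two-finger parallel gripper is mounted at the origin on the work surface. World frame = base frame: x ahead of the robot, y to its left, z up, the work surface at z = 0. Lengths are in m, angles in rad, forces in N, time in s.
With the tool pointing down it reaches from about 0.4 to 0.875 m from the base axis. Payload 19.3 kg.
Tool frame: the origin (TCP) lies at the very end of the fingers, on their centre line; the grasp point (between the pads) lies 19 mm behind it; z points along the fingers, y is the line along which they close (so a half turn about z gives the same grasp; the last joint's range is limited). The gripper opens to 85 mm and grips with 20 to 120 N. Pads are 22 mm wide; open, the fingers measure 114 mm over their backs; the gripper's body (76 mm by 85 mm) begins 54 mm behind the grasp point. The pads swing forward as they close: fully open they stand 13 mm farther back than shut.
Start: joints at [1.123, 0.521, -0.036, 1.599, 0.021, 1.021, -0.113], TCP at [0.231, -0.581, 0.231] pointing down, gripper open.
Joint ranges: [-2.91, 2.91], [-0.3, 2.13], [-1.5, 1.42], [0.17, 2.43], [-1.26, 4.41], [0.16, 1.93], [-2.52, 2.52]. Speed limits (rad/s): [1.89, 1.89, 2.39, 2.39, 3.01, 3.01, 3.01].

## Interface

Orientations are given as [roll, pitch, yaw] about the fixed x, y, z axes, in that order (R = Rz(yaw) Ry(pitch) Rx(roll)).
In Python, from workcell import monitor, optics, job_done gives the robot as it stands.
- The arm moves only by the shell command python3 -m handwheel 'ROWS' [FORCE]. ROWS is JSON, a list of rows, each an object of numbers: "dx", "dy", "dz": the shift along the tool's x, y, z in cm; "wx", "wy", "wz": the turn, a rotation vector about the tool's x, y, z in rad; "claw": the opening in per cent of the stroke, from 0 (shut) to 100 (fully open). A call has 1 to 8 rows; each row shifts and turns the commanded pose from where the row before left it, along the tool's axes as they then stand; what a row does not reach is not made up. A row lasts 1/8 s, in which the tool goes at most 62.5 mm and 10.7 degrees, less where a joint would pass 70% of its speed; a pose out of reach is approached as far as the arm can. A call with a gripper value outside its range is refused whole. The fingers move at their own pace and stop on an object; FORCE is the grip in N (left out, the last holds). Time passes only in rows, so rows that do not move let the fingers close. It gives the time, the measured TCP pose, the force, the opening and the grip force at its end, in the units of the state.
- monitor.observe(): the state, without advancing time (a new reading comes with each control period).
- optics.grab_frame(name): name is "side" or "top"; returns a dict with "frame" (420x560x3 uint8, blue, green, red), "fovy" (degrees; the focal length in pixels is half the picture's height over the tangent of half this angle, whatever the lens; pixels are square), "cx", "cy" (the principal point, pixels), "R" (3x3) and "t" (3): a world point X has camera coordinates R X + t. Camera axes: x right, y down, z forward; pixel columns grow to the right and rows downward; lengths in m; the calibration is good to about 2 mm. A picture is of the moment at which its call begins. There is no depth.
- job_done(): hands the job in; it is judged then, once.
Trained networks look in the newest picture that a camera, given by its name, has taken for a name from the list of things; names that differ only in an ending like _2 or _b are one class to them, and where a whole thing is asked for, a point or a joint stands for the part that bears it (a point fixed in the world has none). Each returns a list of dicts, best first, with "p" (0 to 1); they miss things now and then, are a little off and sometimes report something else, mostly with a low value. They report only what shows in the picture. A call takes as long as a camera call. They do not tell look-alikes from the thing itself.
- optics.masks_of(name, camera): "region" (420x560 bool, what is visible of it) and "rect" ([left, top, width, height] in pixels, round what is visible of it).
The state is a dict: "clock": time; "qpos": joint angles; "qd": joint speeds; "joint_efforts": joint torques, N m; "position": TCP position; "tool_rot": TCP orientation; "force": force on the tool from outside, world axes, zero at the start; "moment": the same for the moment, N m; "grip_width": finger opening in m; "finger_force": force on a finger pad.
Only numpy, scipy, OpenCV 4.12 (cv2) and the standard library are available. Lean on these libraries where they do the work, as an engineer would, in place of code of your own. Each camera call takes 0.05 s, during which the arm holds its last target. There are 200 camera calls.

## Working session

There is one attempt and no reset: what is moved stays moved. The work goes in short steps, Python scripts to look and compute and a shell command to move; the robot and the scene stay as the last step left them, time stands still between calls to the robot, and variables do not carry over. Pictures are saved under pics/ and viewed, at most 14 in all, crops included, and the job is handed in when it is done.

```bash
mkdir -p pics; ls; python3 - <<'E'
from workcell import monitor, optics
import cv2
for n in ("top","side"):
    f=optics.grab_frame(n); cv2.imwrite(f"pics/{n}0.png",f["frame"])
    print(n,f["fovy"],f["cx"],f["cy"],f["R"],f["t"])
    for k in ("stick_round","stick_square","stick_twin","goblet","bud_vase","letter_rack","tray","dish_round","dish_square","dish_oblong"):
        print(k,[(round(float(d["p"]),2),[int(v) for v in d["rect"]]) for d in optics.masks_of(k,n)][:4])
print(monitor.observe())
E
```

```text
pics
top 55.21113454142323 280.1088848820212 206.8546965716152 [[ 0.01480007 -0.99968804  0.02011914]
 [-0.98464703 -0.01807156 -0.17361926]
 [ 0.17392868 -0.01724067 -0.98460732]] [0.04221046 0.4365616  0.9979799 ]
stick_round [(0.73, [201, 193, 22, 25])]
stick_square [(0.59, [429, 197, 30, 25]), (0.28, [146, 178, 27, 39])]
stick_twin [(0.81, [97, 163, 40, 22]), (0.79, [157, 288, 24, 38]), (0.77, [147, 176, 24, 42]), (0.5, [263, 187, 23, 26])]
goblet [(0.93, [311, 191, 27, 27])]
bud_vase [(0.57, [265, 189, 21, 25]), (0.19, [427, 200, 33, 20])]
letter_rack [(0.68, [374, 190, 21, 32])]
tray [(0.98, [212, 104, 139, 59])]
dish_round [(0.72, [308, 113, 27, 29])]
dish_square [(0.87, [266, 116, 30, 31])]
dish_oblong [(0.9, [220, 124, 44, 27])]
side 49.02057968668816 281.68591960451334 217.0977540186358 [[-0.99532165 -0.09367314  0.02366753]
 [-0.06857217  0.51232122 -0.85605188]
 [ 0.06806369 -0.85366991 -0.51634778]] [0.44221186 0.03563934 1.4225394 ]
stick_round [(0.9, [271, 227, 19, 38])]
stick_square [(0.51, [285, 139, 10, 24])]
stick_twin [(0.97, [250, 256, 33, 45]), (0.86, [356, 252,
[... 417 characters left out ...]
)]
{'clock': 1.1, 'qpos': array([ 1.12282753,  0.52139753, -0.03627946,  1.59951164,  0.02118039,
        1.02112964, -0.11278798]), 'qd': array([ 0.00044016,  0.00042305, -0.00051802, -0.00120124, -0.00130286,
        0.00176358, -0.00129892]), 'joint_efforts': array([-9.61471524e-04, -9.26866937e+01,  1.97779499e+00, -3.70250559e+01,
        1.81576348e-02,  1.91660249e-03,  6.10249046e-06]), 'position': array([ 0.23049027, -0.58092075,  0.23128837]), 'tool_rot': array([-3.14153026e+00, -1.09181267e-06,  3.77710052e-01]), 'force': array([-0.00784261, -0.84991838,  0.92455931]), 'moment': array([ 0.00290427, -0.08079358,  0.03787673]), 'finger_force': 0.0, 'grip_width': 0.08547445311971416}
```

```bash
python3 - <<'E'
import cv2
a=cv2.imread("pics/top0.png")[95:345,80:480]; cv2.imwrite("pics/top0c.png",cv2.resize(a,(800,500),interpolation=cv2.INTER_CUBIC))
a=cv2.imread("pics/side0.png")[110:340,170:410]; cv2.imwrite("pics/side0c.png",cv2.resize(a,None,fx=2.6,fy=2.6,interpolation=cv2.INTER_CUBIC))
E
```

```text
(no output)
```

View pics/top0c.png

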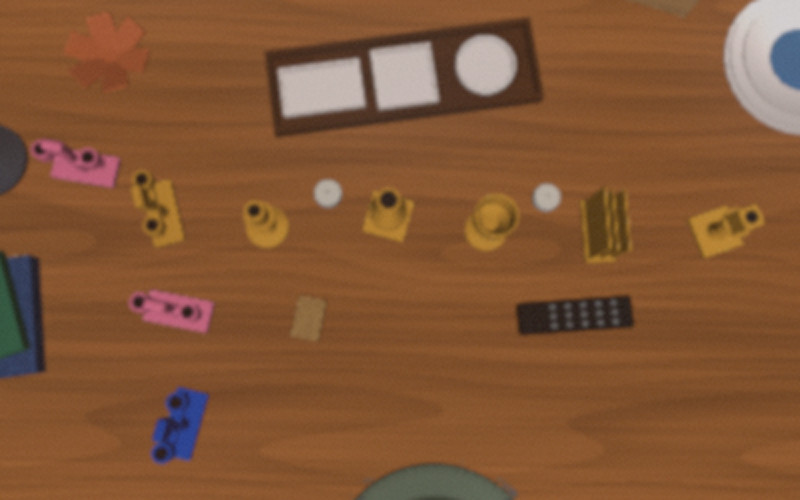

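View pics/side0c.png

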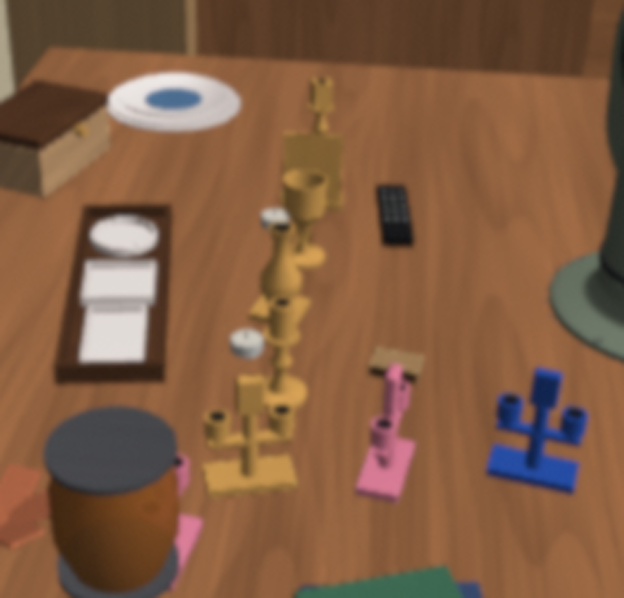

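```bash
cat > h.py <<'E'
import numpy as np, cv2
from scipy.optimize import differential_evolution
S=4
def circ(r,z0,z1,cx=0,cy=0):
    a=np.linspace(0,2*np.pi,33)[:-1]; return np.array([[cx+r*np.cos(t),cy+r*np.sin(t),z] for z in(z0,z1) for t in a])
def box(wx,wy,z0,z1,cx=0):
    return np.array([[cx+sx*wx/2,sy*wy/2,z] for z in(z0,z1) for sx in(-1,1) for sy in(-1,1)])
M=dict(
 stick_round=[circ(28,0,7),circ(5,7,74),circ(19,74,77),circ(13,77,115)],
 stick_square=[box(56,56,0,7),circ(5,7,74),circ(19,74,77),box(26,26,77,115)],
 stick_twin=[box(84,40,0,8),box(10,10,8,82),box(70,8,50,57),circ(12,55,80,-30),circ(12,55,80,30),box(26,12,82,120)],
 dish_round=[circ(41,8,20)],dish_square=[box(82,82,8,20)],dish_oblong=[box(110,66,8,20)],
 tray=[box(116,366,0,24)])
M={k:[p/1000 for p in v] for k,v in M.items()}
def proj(f,X):
    F=f["frame"].shape[0]/2/np.tan(np.radians(f["fovy"]/2)); c=X@f["R"].T+f["t"]
    return np.c_[f["cx"]+F*c[:,0]/c[:,2], f["cy"]+F*c[:,1]/c[:,2]]
def ray(f,u,v,z):
    F=f["frame"].shape[0]/2/np.tan(np.radians(f["fovy"]/2)); R,t=f["R"],f["t"]
    d=R.T@np.array([(u-f["cx"])/F,(v-f["cy"])/F,1]); o=-R.T@t; return o+d*(z-o[2])/d[2]
def render(f,name,x,y,yaw,win,z=0):
    l,t,w,h=win; m=np.zeros((h*S,w*S),np.uint8); c,s=np.cos(yaw),np.sin(yaw); R=np.array([[c,-s,0],[s,c,0],[0,0,1]])
    for P in M[name]:
        q=(proj(f,P@R.T+[x,y,z])-[l,t]+.5)*S
        cv2.fillConvexPoly(m,cv2.convexHull(q.astype(np.float32)).round().astype(np.int32),1)
    return m
def fit(f,name,mask,win,xy,yr,z=0,d=.05):
    l,t,w,h=win; m=cv2.resize(mask[t:t+h,l:l+w].astype(np.float32),None,fx=S,fy=S,interpolation=cv2.INTER_LINEAR)>.5
    def cost(p):
        r=render(f,name,*p,win,z)>0; return 1-(r&m).sum()/max(1,(r|m).sum())
    return differential_evolution(cost,[(xy[0]-d,xy[0]+d),(xy[1]-d,xy[1]+d),yr],seed=1,popsize=12,maxiter=60,tol=1e-4)
def brass(fr):
    h=cv2.cvtColor(fr,cv2.COLOR_BGR2HSV); m=cv2.inRange(h,(15,110,60),(30,255,255)); return cv2.morphologyEx(m,cv2.MORPH_CLOSE,np.ones((5,5)))>0
def white(fr):
    h=cv2.cvtColor(fr,cv2.COLOR_BGR2HSV); return cv2.inRange(h,(0,0,110),(180,70,255))>0
E
cat > m.py <<'E'
from h import *
from workcell import optics
f=optics.grab_frame("top"); b=brass(f["frame"]); w=white(f["frame"])
W=dict(stick_twin=(140,170,40,55),stick_round=(196,188,34,38),stick_square=(420,188,48,44))
for n,win in W.items():
    l,t,ww,h=win; yy,xx=np.nonzero(b[t:t+h,l:l+ww]); g=ray(f,l+xx.mean(),t+yy.mean(),.04)
    r=fit(f,n,b,win,g,(-.05,1.6) if n=="stick_square" else (-.01,.01) if n=="stick_round" else (0.3,2.8)); print(n,r.x.round(4),round(1-r.fun,2))
g=ray(f,281,133,0.02)
W=dict(dish_oblong=(214,118,50,38),dish_square=(262,111,40,42),dish_round=(303,106,40,42))
for n,win in W.items():
    l,t,ww,h=win; yy,xx=np.nonzero(w[t:t+h,l:l+ww]); g=ray(f,l+xx.mean(),t+yy.mean(),.02)
    r=fit(f,n,w,win,g,(.8,2.4) if n=="dish_oblong" else (-.7,.7) if n=="dish_square" else (-.01,.01)); print(n,r.x.round(4),round(1-r.fun,2))
m=np.dstack([b*255,w*255,0*b]).astype(np.uint8)[95:235,130:480]
cv2.imwrite("pics/mask.png",cv2.resize(np.vstack([m,f["frame"][95:235,130:480]]),None,fx=2,fy=2))
f=optics.grab_frame("side"); b=brass(f["frame"])
for n,win,g in (("stick_twin",(244,252,45,52),None),("stick_round",(266,224,28,46),None)):
    g=ray(f,win[0]+win[2]/2,win[1]+win[3]/2,.05)
    r=fit(f,n,b,win,g,(-.01,.01) if n=="stick_round" else (0.3,2.8)); print("side",n,r.x.round(4),round(1-r.fun,2))
E
python3 m.py
```

```text
stick_twin [0.4515 0.3657 0.3026] 0.93
stick_round [ 0.4362  0.2262 -0.0054] 0.91
stick_square [ 0.4404 -0.3718  0.3255] 0.91
dish_oblong [0.6274 0.1599 1.7338] 0.93
dish_square [0.6466 0.0474 0.1483] 0.93
dish_round [ 0.6655 -0.0636 -0.006 ] 0.95
side stick_twin [0.4498 0.363  0.3069] 0.69
side stick_round [0.435  0.2252 0.0081] 0.65
```

View pics/mask.png

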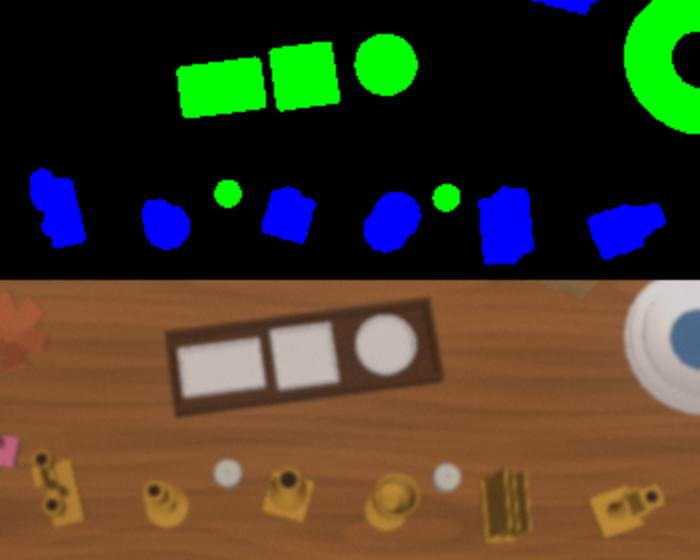

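```bash
cat > go.py <<'E'
import sys,numpy as np
from workcell import monitor
s=monitor.observe(); x,y,z,yaw=map(float,sys.argv[1:5]); r,p,c=s["tool_rot"]
d=np.array([x,y,z])-s["position"]
print("t",round(s["clock"],2),"pos",s["position"].round(4),"rot",np.round([r,p,c],3),"q",s["qpos"].round(2),"w",round(s["grip_width"],4),"ff",round(float(s["finger_force"]),1),"F",s["force"].round(1))
dy=(yaw-c+np.pi)%(2*np.pi)-np.pi
print("wz",round(-dy,3))
for n,a in(("cur yaw",c),("target yaw",yaw)):
    print(n,"dx %.2f dy %.2f dz %.2f cm"%(100*(d[0]*np.cos(a)+d[1]*np.sin(a)),100*(d[0]*np.sin(a)-d[1]*np.cos(a)),-100*d[2]))
E
sed -i 's/(0.3,2.8)/(-.6,.95)/' m.py; python3 m.py; python3 go.py .4404 -.3718 .2 .3255
```

```text
stick_twin [0.4512 0.3651 0.2684] 0.93
stick_round [ 0.4362  0.2262 -0.0036] 0.9
stick_square [ 0.4407 -0.3713  0.3091] 0.9
dish_oblong [0.6275 0.1593 1.7334] 0.93
dish_square [0.6462 0.0481 0.1631] 0.93
dish_round [ 0.6655 -0.0636 -0.0057] 0.95
side stick_twin [0.4495 0.3623 0.3677] 0.69
side stick_round [0.4351 0.2264 0.0075] 0.65
t 1.3 pos [ 0.2305 -0.5809  0.2313] rot [-3.142 -0.     0.378] q [ 1.12  0.52 -0.04  1.6   0.02  1.02 -0.11] w 0.0853 ff 0.0 F [-0.4 -0.2  0.2]
wz 0.052
cur yaw dx 27.22 dy -11.69 dz 3.13 cm
target yaw dx 26.57 dy -13.10 dz 3.13 cm
```

```bash
python3 -m handwheel '[{"wz":0.06,"claw":80},{"dx":4.4,"dy":-2.2},{"dx":4.4,"dy":-2.2},{"dx":4.4,"dy":-2.2},{"dx":4.4,"dy":-2.2},{"dx":4.4,"dy":-2.2},{"dx":4.4,"dy":-2.2},{"dz":3}]'; python3 go.py .4406 -.3715 .2 .317
```

```text
t 1.3 pos [ 0.2305 -0.5809  0.2313] rot [-3.142 -0.     0.378] q [ 1.12  0.52 -0.04  1.6   0.02  1.02 -0.11] w 0.0853 ff 0.0 F [-0.4 -0.2  0.2]
wz 0.061
cur yaw dx 27.25 dy -11.71 dz 3.13 cm
target yaw dx 26.49 dy -13.35 dz 3.13 cmschema error: expected keys dx, dy, dz, wx, wy, wz, claw
```

```bash
python3 -m handwheel '[{"dx":0,"dy":0,"dz":0,"wx":0,"wy":0,"wz":0.06,"claw":80},{"dx":4.4,"dy":-2.2,"dz":0,"wx":0,"wy":0,"wz":0,"claw":80},{"dx":4.4,"dy":-2.2,"dz":0,"wx":0,"wy":0,"wz":0,"claw":80},{"dx":4.4,"dy":-2.2,"dz":0,"wx":0,"wy":0,"wz":0,"claw":80},{"dx":4.4,"dy":-2.2,"dz":0,"wx":0,"wy":0,"wz":0,"claw":80},{"dx":4.4,"dy":-2.2,"dz":0,"wx":0,"wy":0,"wz":0,"claw":80},{"dx":4.4,"dy":-2.2,"dz":0,"wx":0,"wy":0,"wz":0,"claw":80},{"dx":0,"dy":0,"dz":3,"wx":0,"wy":0,"wz":0,"claw":80}]'; python3 go.py .4406 -.3715 .2 .317
```

```text
clock: 2.3
position: [0.444, -0.3704, 0.2026]
tool_rot: [3.139, -0.004, 0.323]
force: [0.6, -0.7, -0.4]
grip_width: 0.0683
finger_force: 0.0
t 2.3 pos [ 0.444  -0.3704  0.2026] rot [ 3.139 -0.004  0.323] q [ 0.65  0.48 -0.08  1.76  0.05  0.9  -0.7 ] w 0.0683 ff 0.0 F [ 0.6 -0.7 -0.4]
wz 0.006
cur yaw dx -0.36 dy -0.01 dz 0.26 cm
target yaw dx -0.36 dy -0.00 dz 0.26 cm
```

```bash
python3 -m handwheel '[{"dx":-0.2,"dy":0,"dz":4,"wx":0,"wy":0,"wz":0,"claw":80},{"dx":0,"dy":0,"dz":4,"wx":0,"wy":0,"wz":0,"claw":80},{"dx":0,"dy":0,"dz":3.7,"wx":0,"wy":0,"wz":0,"claw":80},{"dx":0,"dy":0,"dz":0,"wx":0,"wy":0,"wz":0,"claw":80},{"dx":0,"dy":0,"dz":0,"wx":0,"wy":0,"wz":0,"claw":80}]' 40; python3 go.py .4406 -.3715 .083 .317
```

```text
clock: 2.92
position: [0.4387, -0.3741, 0.0856]
tool_rot: [3.141, -0.001, 0.318]
force: [-0.1, -0.2, -0.1]
grip_width: 0.068
finger_force: 0.0
t 2.92 pos [ 0.4387 -0.3741  0.0856] rot [ 3.141e+00 -1.000e-03  3.180e-01] q [ 0.66  0.64 -0.07  1.84  0.07  0.66 -0.71] w 0.068 ff 0.0 F [-0.1 -0.2 -0.1]
wz 0.001
cur yaw dx 0.26 dy -0.19 dz 0.26 cm
target yaw dx 0.26 dy -0.19 dz 0.26 cm
```

```bash
python3 -m handwheel '[{"dx":0.2,"dy":-0.2,"dz":0.2,"wx":0,"wy":0,"wz":0,"claw":80},{"dx":0,"dy":0,"dz":0,"wx":0,"wy":0,"wz":0,"claw":0},{"dx":0,"dy":0,"dz":0,"wx":0,"wy":0,"wz":0,"claw":0},{"dx":0,"dy":0,"dz":0,"wx":0,"wy":0,"wz":0,"claw":0},{"dx":0,"dy":0,"dz":0,"wx":0,"wy":0,"wz":0,"claw":0},{"dx":0,"dy":0,"dz":0,"wx":0,"wy":0,"wz":0,"claw":0}]' 40; python3 go.py .4406 -.3715 .083 .317
```

```text
clock: 3.68
position: [0.4397, -0.3716, 0.0827]
tool_rot: [3.141, -0.0, 0.318]
force: [0.8, -1.2, 7.1]
grip_width: 0.0253
finger_force: 40.4
t 3.67 pos [ 0.4397 -0.3716  0.0827] rot [ 3.141 -0.     0.318] q [ 0.65  0.64 -0.07  1.84  0.07  0.66 -0.72] w 0.0253 ff 40.4 F [ 0.8 -1.2  7.1]
wz 0.001
cur yaw dx 0.09 dy 0.02 dz -0.03 cm
target yaw dx 0.09 dy 0.02 dz -0.03 cm
```

```bash
python3 -m handwheel '[{"dx":0,"dy":0,"dz":-2,"wx":0,"wy":0,"wz":0,"claw":0},{"dx":0,"dy":0,"dz":-4,"wx":0,"wy":0,"wz":0,"claw":0},{"dx":0,"dy":0,"dz":-4,"wx":0,"wy":0,"wz":0,"claw":0},{"dx":0,"dy":0,"dz":-4,"wx":0,"wy":0,"wz":0,"claw":0},{"dx":0,"dy":0,"dz":0,"wx":0,"wy":0,"wz":0.15,"claw":0},{"dx":0,"dy":0,"dz":0,"wx":0,"wy":0,"wz":0,"claw":0}]'; python3 go.py .6464 .048 .22 .166
```

```text
clock: 4.42
position: [0.4392, -0.3709, 0.2222]
tool_rot: [-3.141, 0.001, 0.168]
force: [0.0, -0.0, -5.0]
grip_width: 0.0252
finger_force: 39.1
t 4.42 pos [ 0.4392 -0.3709  0.2222] rot [-3.141e+00  1.000e-03  1.680e-01] q [ 0.63  0.45 -0.05  1.74  0.03  0.95 -0.83] w 0.0252 ff 39.1 F [ 0. -0. -5.]
wz 0.002
cur yaw dx 27.45 dy -37.82 dz 0.22 cm
target yaw dx 27.36 dy -37.89 dz 0.22 cm
```

```bash
python3 -m handwheel '[{"dx":2,"dy":-2.8,"dz":0,"wx":0,"wy":0,"wz":0,"claw":0},{"dx":3.8,"dy":-5,"dz":0,"wx":0,"wy":0,"wz":0,"claw":0},{"dx":3.8,"dy":-5,"dz":0,"wx":0,"wy":0,"wz":0,"claw":0},{"dx":3.8,"dy":-5,"dz":0,"wx":0,"wy":0,"wz":0,"claw":0},{"dx":3.8,"dy":-5,"dz":0,"wx":0,"wy":0,"wz":0,"claw":0},{"dx":3.8,"dy":-5,"dz":0,"wx":0,"wy":0,"wz":0,"claw":0},{"dx":3.6,"dy":-5,"dz":0,"wx":0,"wy":0,"wz":0,"claw":0},{"dx":2,"dy":-3,"dz":0,"wx":0,"wy":0,"wz":0,"claw":0}]'; python3 -m handwheel '[{"dx":0.6,"dy":-2,"dz":0,"wx":0,"wy":0,"wz":0,"claw":0},{"dx":0,"dy":0,"dz":0,"wx":0,"wy":0,"wz":0,"claw":0},{"dx":0,"dy":0,"dz":0,"wx":0,"wy":0,"wz":0,"claw":0}]'; python3 go.py .6464 .048 .22 .166
```

```text
clock: 5.42
position: [0.6415, 0.0285, 0.221]
tool_rot: [-3.14, 0.002, 0.175]
force: [0.1, -0.7, -3.5]
grip_width: 0.0256
finger_force: 39.7
clock: 5.8
position: [0.6434, 0.0441, 0.222]
tool_rot: [3.141, 0.001, 0.168]
force: [0.7, -0.3, -4.3]
grip_width: 0.0255
finger_force: 39.7
t 5.8 pos [0.6434 0.0441 0.222 ] rot [3.141e+00 1.000e-03 1.680e-01] q [-0.08  0.56 -0.12  1.55  0.08  1.03 -1.63] w 0.0255 ff 39.7 F [ 0.7 -0.3 -4.3]
wz 0.002
cur yaw dx 0.36 dy -0.33 dz 0.20 cm
target yaw dx 0.36 dy -0.33 dz 0.20 cm
```

```bash
python3 -m handwheel '[{"dx":0.35,"dy":-0.35,"dz":2,"wx":0,"wy":0,"wz":0,"claw":0},{"dx":0,"dy":0,"dz":4,"wx":0,"wy":0,"wz":0,"claw":0},{"dx":0,"dy":0,"dz":3,"wx":0,"wy":0,"wz":0,"claw":0},{"dx":0,"dy":0,"dz":0,"wx":0,"wy":0,"wz":0,"claw":0},{"dx":0,"dy":0,"dz":0,"wx":0,"wy":0,"wz":0,"claw":0}]'; python3 go.py .6464 .048 .096 .166; python3 - <<'E'
from h import *
from workcell import optics
a=optics.grab_frame("top")["frame"][95:235,180:380]; b=optics.grab_frame("side")["frame"][120:290,150:350]
cv2.imwrite("pics/p1.png",np.hstack([cv2.resize(a,(400,340)),cv2.resize(b,(400,340))]))
E
```

```text
clock: 6.42
position: [0.6471, 0.0494, 0.133]
tool_rot: [3.142, -0.001, 0.167]
force: [0.4, 0.4, -3.4]
grip_width: 0.0254
finger_force: 40.1
t 6.42 pos [0.6471 0.0494 0.133 ] rot [ 3.142e+00 -1.000e-03  1.670e-01] q [-0.09  0.67 -0.12  1.61  0.1   0.87 -1.65] w 0.0254 ff 40.1 F [ 0.4  0.4 -3.4]
wz 0.001
cur yaw dx -0.09 dy 0.13 dz 3.70 cm
target yaw dx -0.09 dy 0.13 dz 3.70 cm
```

View pics/p1.png

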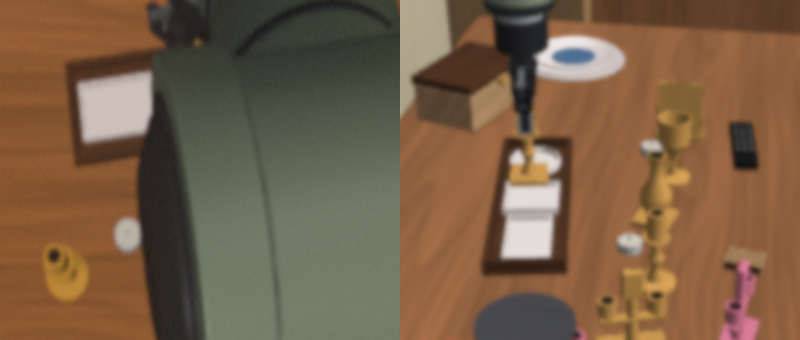

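Side view (right half): the square stick hangs upright above the square dish (~(530,172) in the picture), its foot aligned with the dish; the top view is hidden by the arm. Lowering.

```bash
python3 -m handwheel '[{"dx":0,"dy":0.1,"dz":2,"wx":0,"wy":0,"wz":0,"claw":0},{"dx":0,"dy":0,"dz":1,"wx":0,"wy":0,"wz":0,"claw":0},{"dx":0,"dy":0,"dz":0.3,"wx":0,"wy":0,"wz":0,"claw":0},{"dx":0,"dy":0,"dz":0.2,"wx":0,"wy":0,"wz":0,"claw":0},{"dx":0,"dy":0,"dz":0.2,"wx":0,"wy":0,"wz":0,"claw":0},{"dx":0,"dy":0,"dz":0,"wx":0,"wy":0,"wz":0,"claw":0},{"dx":0,"dy":0,"dz":0,"wx":0,"wy":0,"wz":0,"claw":0}]'; python3 go.py .6464 .048 .095 .166
```

```text
clock: 7.4
position: [0.6469, 0.0487, 0.0955]
tool_rot: [3.142, -0.0, 0.168]
force: [0.6, 0.6, -3.9]
grip_width: 0.0259
finger_force: 40.1
t 7.4 pos [0.6469 0.0487 0.0955] rot [ 3.142 -0.     0.168] q [-0.09  0.72 -0.12  1.63  0.11  0.8  -1.66] w 0.0259 ff 40.1 F [ 0.6  0.6 -3.9]
wz 0.002
cur yaw dx -0.07 dy 0.06 dz 0.05 cm
target yaw dx -0.06 dy 0.06 dz 0.05 cm
```

```bash
python3 -m handwheel '[{"dx":0,"dy":0,"dz":0.1,"wx":0,"wy":0,"wz":0,"claw":0},{"dx":0,"dy":0,"dz":0.1,"wx":0,"wy":0,"wz":0,"claw":0},{"dx":0,"dy":0,"dz":0,"wx":0,"wy":0,"wz":0,"claw":0},{"dx":0,"dy":0,"dz":0,"wx":0,"wy":0,"wz":0,"claw":0}]'; python3 -m handwheel '[{"dx":0,"dy":0,"dz":0,"wx":0,"wy":0,"wz":0,"claw":40},{"dx":0,"dy":0,"dz":0,"wx":0,"wy":0,"wz":0,"claw":70},{"dx":0,"dy":0,"dz":0,"wx":0,"wy":0,"wz":0,"claw":70},{"dx":0,"dy":0,"dz":0,"wx":0,"wy":0,"wz":0,"claw":70},{"dx":0,"dy":0,"dz":-4,"wx":0,"wy":0,"wz":0,"claw":70},{"dx":0,"dy":0,"dz":-4,"wx":0,"wy":0,"wz":0,"claw":70},{"dx":0,"dy":0,"dz":-2,"wx":0,"wy":0,"wz":0,"claw":70}]'; python3 go.py .4362 .2262 .2 .166; python3 go.py .4362 .2262 .2 1.734
```

```text
clock: 7.9
position: [0.6473, 0.0484, 0.0946]
tool_rot: [3.141, -0.001, 0.167]
force: [-5.6, -2.8, 14.4]
grip_width: 0.0253
finger_force: 40.7
clock: 8.78
position: [0.6475, 0.0487, 0.1955]
tool_rot: [3.142, -0.002, 0.168]
force: [-0.2, -0.3, 0.1]
grip_width: 0.0599
finger_force: 0.0
t 8.78 pos [0.6475 0.0487 0.1955] rot [ 3.142e+00 -2.000e-03  1.680e-01] q [-0.09  0.6  -0.12  1.56  0.08  0.98 -1.64] w 0.0599 ff 0.0 F [-0.2 -0.3  0.1]
wz 0.002
cur yaw dx -17.87 dy -21.02 dz -0.45 cm
target yaw dx -17.91 dy -20.99 dz -0.45 cm
t 8.78 pos [0.6475 0.0487 0.1955] rot [ 3.142e+00 -2.000e-03  1.680e-01] q [-0.09  0.6  -0.12  1.56  0.08  0.98 -1.64] w 0.0599 ff 0.0 F [-0.2 -0.3  0.1]
wz -1.566
cur yaw dx -17.87 dy -21.02 dz -0.45 cm
target yaw dx 20.94 dy -17.97 dz -0.45 cm
```

```bash
python3 -m handwheel '[{"dx":0,"dy":0,"dz":-1,"wx":0,"wy":0,"wz":-0.18,"claw":80},{"dx":0,"dy":0,"dz":0,"wx":0,"wy":0,"wz":-0.18,"claw":80},{"dx":0,"dy":0,"dz":0,"wx":0,"wy":0,"wz":-0.18,"claw":80},{"dx":0,"dy":0,"dz":0,"wx":0,"wy":0,"wz":-0.18,"claw":80},{"dx":0,"dy":0,"dz":0,"wx":0,"wy":0,"wz":-0.18,"claw":80},{"dx":0,"dy":0,"dz":0,"wx":0,"wy":0,"wz":-0.18,"claw":80},{"dx":0,"dy":0,"dz":0,"wx":0,"wy":0,"wz":-0.18,"claw":80},{"dx":0,"dy":0,"dz":0,"wx":0,"wy":0,"wz":-0.18,"claw":80}]'; python3 -m handwheel '[{"dx":2,"dy":-1.7,"dz":0,"wx":0,"wy":0,"wz":-0.13,"claw":80},{"dx":4.2,"dy":-3.6,"dz":0,"wx":0,"wy":0,"wz":0,"claw":80},{"dx":4.2,"dy":-3.6,"dz":0,"wx":0,"wy":0,"wz":0,"claw":80},{"dx":4.2,"dy":-3.6,"dz":0,"wx":0,"wy":0,"wz":0,"claw":80},{"dx":4.2,"dy":-3.6,"dz":0,"wx":0,"wy":0,"wz":0,"claw":80},{"dx":2,"dy":-1.7,"dz":0,"wx":0,"wy":0,"wz":0,"claw":80},{"dx":0,"dy":0,"dz":0,"wx":0,"wy":0,"wz":0,"claw":80}]'; python3 go.py .4362 .2262 .2 1.734
```

```text
clock: 9.78
position: [0.6468, 0.0486, 0.2033]
tool_rot: [-3.142, 0.0, 1.614]
force: [0.4, 0.4, 0.6]
grip_width: 0.0682
finger_force: 0.0
clock: 10.65
position: [0.438, 0.2279, 0.2037]
tool_rot: [3.141, -0.0, 1.741]
force: [1.3, -0.9, -0.0]
grip_width: 0.0682
finger_force: 0.0
t 10.65 pos [0.438  0.2279 0.2037] rot [ 3.141 -0.     1.741] q [-0.13  0.4  -0.6   1.95  0.29  0.88 -0.71] w 0.0682 ff 0.0 F [ 1.3 -0.9 -0. ]
wz 0.007
cur yaw dx -0.14 dy -0.21 dz 0.37 cm
target yaw dx -0.14 dy -0.21 dz 0.37 cm
```

```bash
python3 -m handwheel '[{"dx":-0.15,"dy":-0.2,"dz":4,"wx":0,"wy":0,"wz":0,"claw":80},{"dx":0,"dy":0,"dz":4,"wx":0,"wy":0,"wz":0,"claw":80},{"dx":0,"dy":0,"dz":3,"wx":0,"wy":0,"wz":0,"claw":80},{"dx":0,"dy":0,"dz":0.9,"wx":0,"wy":0,"wz":0,"claw":80},{"dx":0,"dy":0,"dz":0,"wx":0,"wy":0,"wz":0,"claw":80},{"dx":0,"dy":0,"dz":0,"wx":0,"wy":0,"wz":0,"claw":80}]'; python3 go.py .4362 .2262 .084 1.734
```

```text
clock: 11.4
position: [0.4381, 0.225, 0.0853]
tool_rot: [3.14, -0.0, 1.737]
force: [0.8, 0.2, 0.1]
grip_width: 0.0685
finger_force: 0.0
t 11.4 pos [0.4381 0.225  0.0853] rot [ 3.14  -0.     1.737] q [-0.22  0.58 -0.49  2.04  0.46  0.62 -0.86] w 0.0685 ff 0.0 F [0.8 0.2 0.1]
wz 0.003
cur yaw dx 0.15 dy -0.17 dz 0.13 cm
target yaw dx 0.15 dy -0.17 dz 0.13 cm
```

```bash
python3 -m handwheel '[{"dx":0.1,"dy":-0.2,"dz":0.1,"wx":0,"wy":0,"wz":0,"claw":80},{"dx":0,"dy":0,"dz":0,"wx":0,"wy":0,"wz":0,"claw":0},{"dx":0,"dy":0,"dz":0,"wx":0,"wy":0,"wz":0,"claw":0},{"dx":0,"dy":0,"dz":0,"wx":0,"wy":0,"wz":0,"claw":0},{"dx":0,"dy":0,"dz":0,"wx":0,"wy":0,"wz":0,"claw":0},{"dx":0,"dy":0,"dz":0,"wx":0,"wy":0,"wz":0,"claw":0}]' 40; python3 go.py .4362 .2262 .084 1.734;  python3 -m handwheel '[{"dx":0,"dy":0,"dz":-2,"wx":0,"wy":0,"wz":0,"claw":0},{"dx":0,"dy":0,"dz":-4,"wx":0,"wy":0,"wz":0,"claw":0},{"dx":0,"dy":0,"dz":-5,"wx":0,"wy":0,"wz":0,"claw":0},{"dx":0,"dy":0,"dz":-5,"wx":0,"wy":0,"wz":0,"claw":0},{"dx":0,"dy":0,"dz":0,"wx":0,"wy":0,"wz":0,"claw":0}]'; python3 go.py .6655 -.0636 .24 1.734
```

```text
clock: 12.15
position: [0.4356, 0.2256, 0.0835]
tool_rot: [3.141, -0.0, 1.738]
force: [2.8, 0.1, 5.2]
grip_width: 0.0248
finger_force: 39.6
t 12.15 pos [0.4356 0.2256 0.0835] rot [ 3.141 -0.     1.738] q [-0.23  0.58 -0.49  2.05  0.46  0.62 -0.86] w 0.0248 ff 39.6 F [2.8 0.1 5.2]
wz 0.004
cur yaw dx 0.05 dy 0.07 dz -0.05 cm
target yaw dx 0.05 dy 0.07 dz -0.05 cm
clock: 12.78
position: [0.4361, 0.226, 0.2459]
tool_rot: [3.137, -0.001, 1.737]
force: [-0.7, -0.9, -4.3]
grip_width: 0.0253
finger_force: 40.3
t 12.78 pos [0.4361 0.226  0.2459] rot [ 3.137e+00 -1.000e-03  1.737e+00] q [-0.1   0.34 -0.63  1.91  0.24  0.96 -0.67] w 0.0253 ff 40.3 F [-0.7 -0.9 -4.3]
wz 0.003
cur yaw dx -32.36 dy 17.82 dz 0.59 cm
target yaw dx -32.30 dy 17.93 dz 0.59 cm
```

```bash
python3 -m handwheel '[{"dx":-2.6,"dy":1.4,"dz":0,"wx":0,"wy":0,"wz":0,"claw":0},{"dx":-4.6,"dy":2.6,"dz":0,"wx":0,"wy":0,"wz":0,"claw":0},{"dx":-4.6,"dy":2.6,"dz":0,"wx":0,"wy":0,"wz":0,"claw":0},{"dx":-4.6,"dy":2.6,"dz":0,"wx":0,"wy":0,"wz":0,"claw":0},{"dx":-4.6,"dy":2.6,"dz":0,"wx":0,"wy":0,"wz":0,"claw":0},{"dx":-4.6,"dy":2.6,"dz":0,"wx":0,"wy":0,"wz":0,"claw":0},{"dx":-4.6,"dy":2.4,"dz":0,"wx":0,"wy":0,"wz":0,"claw":0},{"dx":-2.2,"dy":1.1,"dz":0,"wx":0,"wy":0,"wz":0,"claw":0}]'; python3 -m handwheel '[{"dx":0,"dy":0,"dz":0,"wx":0,"wy":0,"wz":0,"claw":0},{"dx":0,"dy":0,"dz":0,"wx":0,"wy":0,"wz":0,"claw":0}]'; python3 go.py .6655 -.0636 .22 1.734
```

```text
clock: 13.78
position: [0.6658, -0.0673, 0.2406]
tool_rot: [-3.138, 0.0, 1.735]
force: [1.0, 0.9, -4.3]
grip_width: 0.025
finger_force: 40.3
clock: 14.02
position: [0.6648, -0.0633, 0.242]
tool_rot: [-3.14, -0.001, 1.739]
force: [0.4, 0.6, -4.2]
grip_width: 0.0249
finger_force: 40.3
t 14.03 pos [ 0.6648 -0.0633  0.242 ] rot [-3.140e+00 -1.000e-03  1.739e+00] q [ 0.31  0.62 -0.49  1.44  0.3   1.15 -0.06] w 0.0249 ff 40.3 F [ 0.4  0.6 -4.2]
wz 0.005
cur yaw dx -0.04 dy 0.06 dz 2.20 cm
target yaw dx -0.04 dy 0.06 dz 2.20 cm
```

```bash
python3 -m handwheel '[{"dx":0,"dy":0,"dz":4,"wx":0,"wy":0,"wz":0,"claw":0},{"dx":0,"dy":0,"dz":4,"wx":0,"wy":0,"wz":0,"claw":0},{"dx":0,"dy":0,"dz":4,"wx":0,"wy":0,"wz":0,"claw":0},{"dx":0,"dy":0,"dz":1.6,"wx":0,"wy":0,"wz":0,"claw":0},{"dx":0,"dy":0,"dz":0.4,"wx":0,"wy":0,"wz":0,"claw":0},{"dx":0,"dy":0,"dz":0.2,"wx":0,"wy":0,"wz":0,"claw":0},{"dx":0,"dy":0,"dz":0,"wx":0,"wy":0,"wz":0,"claw":0},{"dx":0,"dy":0,"dz":0,"wx":0,"wy":0,"wz":0,"claw":0}]';  python3 go.py .6655 -.0636 .0957 1.734
```

```text
clock: 15.02
position: [0.666, -0.0643, 0.1021]
tool_rot: [3.141, 0.0, 1.738]
force: [0.7, 0.3, -3.6]
grip_width: 0.0245
finger_force: 40.2
t 15.03 pos [ 0.666  -0.0643  0.1021] rot [3.141 0.    1.738] q [ 0.28  0.77 -0.44  1.56  0.39  0.9  -0.12] w 0.0245 ff 40.2 F [ 0.7  0.3 -3.6]
wz 0.004
cur yaw dx 0.08 dy -0.03 dz 0.64 cm
target yaw dx 0.08 dy -0.03 dz 0.64 cm
```

```bash
python3 -m handwheel '[{"dx":0,"dy":0,"dz":0.3,"wx":0,"wy":0,"wz":0,"claw":0},{"dx":0,"dy":0,"dz":0.2,"wx":0,"wy":0,"wz":0,"claw":0},{"dx":0,"dy":0,"dz":0.1,"wx":0,"wy":0,"wz":0,"claw":0},{"dx":0,"dy":0,"dz":0.1,"wx":0,"wy":0,"wz":0,"claw":0},{"dx":0,"dy":0,"dz":0,"wx":0,"wy":0,"wz":0,"claw":0},{"dx":0,"dy":0,"dz":0,"wx":0,"wy":0,"wz":0,"claw":0}]';  python3 go.py .6655 -.0636 .0957 1.734
```

```text
clock: 15.78
position: [0.666, -0.0642, 0.0954]
tool_rot: [3.141, 0.0, 1.738]
force: [-4.0, 0.3, 12.3]
grip_width: 0.0252
finger_force: 41.9
t 15.78 pos [ 0.666  -0.0642  0.0954] rot [3.141 0.    1.738] q [ 0.28  0.78 -0.44  1.56  0.39  0.89 -0.13] w 0.0252 ff 41.9 F [-4.   0.3 12.3]
wz 0.004
cur yaw dx 0.07 dy -0.04 dz -0.03 cm
target yaw dx 0.07 dy -0.04 dz -0.03 cm
```

```bash
python3 -m handwheel '[{"dx":0,"dy":0,"dz":0,"wx":0,"wy":0,"wz":0,"claw":40},{"dx":0,"dy":0,"dz":0,"wx":0,"wy":0,"wz":0,"claw":70},{"dx":0,"dy":0,"dz":0,"wx":0,"wy":0,"wz":0,"claw":70},{"dx":0,"dy":0,"dz":0,"wx":0,"wy":0,"wz":0,"claw":70},{"dx":0,"dy":0,"dz":-4,"wx":0,"wy":0,"wz":0,"claw":70},{"dx":0,"dy":0,"dz":-4,"wx":0,"wy":0,"wz":0,"claw":70},{"dx":0,"dy":0,"dz":-3,"wx":0,"wy":0,"wz":0,"claw":70},{"dx":0,"dy":0,"dz":0,"wx":0,"wy":0,"wz":0,"claw":70}]'; python3 go.py .451 .3645 .21 1.738;python3 go.py .451 .3645 .21 3.415
```

```text
clock: 16.77
position: [0.6666, -0.0642, 0.2067]
tool_rot: [3.138, 0.001, 1.738]
force: [0.6, 0.5, -0.6]
grip_width: 0.0598
finger_force: 0.0
t 16.77 pos [ 0.6666 -0.0642  0.2067] rot [3.138e+00 1.000e-03 1.738e+00] q [ 0.3   0.65 -0.48  1.48  0.32  1.08 -0.08] w 0.0598 ff 0.0 F [ 0.6  0.5 -0.6]
wz -0.0
cur yaw dx 45.86 dy -14.15 dz -0.33 cm
target yaw dx 45.87 dy -14.13 dz -0.33 cm
t 16.77 pos [ 0.6666 -0.0642  0.2067] rot [3.138e+00 1.000e-03 1.738e+00] q [ 0.3   0.65 -0.48  1.48  0.32  1.08 -0.08] w 0.0598 ff 0.0 F [ 0.6  0.5 -0.6]
wz -1.677
cur yaw dx 45.86 dy -14.15 dz -0.33 cm
target yaw dx 9.18 dy 47.10 dz -0.33 cm
```

```bash
python3 -m handwheel '[{"dx":3.6,"dy":-1.1,"dz":-0.5,"wx":0,"wy":0,"wz":0,"claw":80},{"dx":5.9,"dy":-1.8,"dz":-0.5,"wx":0,"wy":0,"wz":0,"claw":80},{"dx":5.9,"dy":-1.8,"dz":0,"wx":0,"wy":0,"wz":0,"claw":80},{"dx":5.9,"dy":-1.8,"dz":0,"wx":0,"wy":0,"wz":0,"claw":80},{"dx":5.9,"dy":-1.8,"dz":0,"wx":0,"wy":0,"wz":0,"claw":80},{"dx":5.9,"dy":-1.8,"dz":0,"wx":0,"wy":0,"wz":0,"claw":80},{"dx":5.9,"dy":-1.8,"dz":0,"wx":0,"wy":0,"wz":0,"claw":80},{"dx":5.6,"dy":-1.8,"dz":0,"wx":0,"wy":0,"wz":0,"claw":80}]'; python3 -m handwheel '[{"dx":0,"dy":0,"dz":0,"wx":0,"wy":0,"wz":-0.18,"claw":80},{"dx":0,"dy":0,"dz":0,"wx":0,"wy":0,"wz":-0.18,"claw":80},{"dx":0,"dy":0,"dz":0,"wx":0,"wy":0,"wz":-0.18,"claw":80},{"dx":0,"dy":0,"dz":0,"wx":0,"wy":0,"wz":-0.18,"claw":80},{"dx":0,"dy":0,"dz":0,"wx":0,"wy":0,"wz":-0.18,"claw":80},{"dx":0,"dy":0,"dz":0,"wx":0,"wy":0,"wz":-0.18,"claw":80},{"dx":0,"dy":0,"dz":0,"wx":0,"wy":0,"wz":-0.18,"claw":80},{"dx":0,"dy":0,"dz":0,"wx":0,"wy":0,"wz":-0.18,"claw":80}]'; python3 go.py .451 .3645 .21 3.415
```

```text
clock: 17.77
position: [0.4551, 0.3543, 0.2137]
tool_rot: [-3.141, 0.0, 1.738]
force: [0.9, 0.4, 0.2]
grip_width: 0.0683
finger_force: 0.0
clock: 18.77
position: [0.4561, 0.3526, 0.2136]
tool_rot: [-3.141, -0.001, -3.099]
force: [-1.5, 0.3, 0.8]
grip_width: 0.0681
finger_force: 0.0
t 18.77 pos [0.4561 0.3526 0.2136] rot [-3.141e+00 -1.000e-03 -3.099e+00] q [-0.14  0.61 -0.91  1.72  0.53  1.09  0.39] w 0.0681 ff 0.0 F [-1.5  0.3  0.8]
wz -0.231
cur yaw dx 0.46 dy 1.22 dz 0.36 cm
target yaw dx 0.17 dy 1.29 dz 0.36 cm
```

```bash
python3 -m handwheel '[{"dx":0,"dy":0,"dz":0,"wx":0,"wy":0,"wz":-0.11,"claw":80},{"dx":0,"dy":0,"dz":0,"wx":0,"wy":0,"wz":-0.12,"claw":80},{"dx":0.2,"dy":1.3,"dz":0,"wx":0,"wy":0,"wz":0,"claw":80},{"dx":0,"dy":0,"dz":4,"wx":0,"wy":0,"wz":0,"claw":80},{"dx":0,"dy":0,"dz":3.5,"wx":0,"wy":0,"wz":0,"claw":80},{"dx":0,"dy":0,"dz":0,"wx":0,"wy":0,"wz":0,"claw":80},{"dx":0,"dy":0,"dz":0,"wx":0,"wy":0,"wz":0,"claw":80}]'; python3 go.py .451 .3645 .088 3.413; python3 - <<'E'
from h import *
from workcell import optics
a=optics.grab_frame("top")["frame"][95:235,110:350]; b=optics.grab_frame("side")["frame"][160:310,200:350]
cv2.imwrite("pics/p2.png",np.hstack([cv2.resize(a,(400,233)),np.zeros((233,10,3),np.uint8),cv2.resize(b[:,:],(233,233))]) if 0 else np.hstack([cv2.resize(a,(440,256)),cv2.resize(b,(256,256))]))
E
```

```text
clock: 19.65
position: [0.451, 0.3658, 0.1405]
tool_rot: [3.141, 0.001, -2.876]
force: [-0.1, 0.3, 0.3]
grip_width: 0.0682
finger_force: 0.0
t 19.65 pos [0.451  0.3658 0.1405] rot [ 3.141e+00  1.000e-03 -2.876e+00] q [-0.18  0.72 -0.9   1.77  0.66  0.99  0.49] w 0.0682 ff 0.0 F [-0.1  0.3  0.3]
wz -0.006
cur yaw dx 0.03 dy -0.13 dz 5.25 cm
target yaw dx 0.03 dy -0.13 dz 5.25 cm
```

View pics/p2.png

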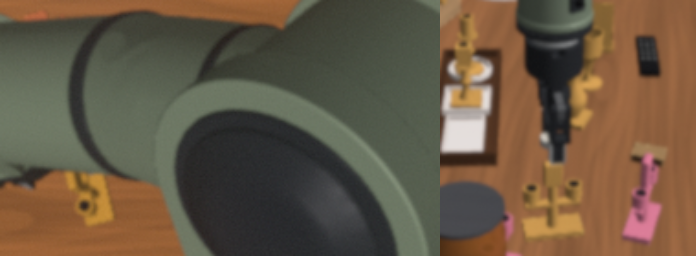

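The round and square sticks stand in their dishes (side view, (468,68) and (465,98)); the fingers are over the twin's plate at (554,165). Descend and grip.

```bash
python3 -m handwheel '[{"dx":0,"dy":-0.1,"dz":3,"wx":0,"wy":0,"wz":0,"claw":80},{"dx":0,"dy":0,"dz":2.1,"wx":0,"wy":0,"wz":0,"claw":80},{"dx":0,"dy":0,"dz":0,"wx":0,"wy":0,"wz":0,"claw":80},{"dx":0,"dy":0,"dz":0,"wx":0,"wy":0,"wz":0,"claw":0},{"dx":0,"dy":0,"dz":0,"wx":0,"wy":0,"wz":0,"claw":0},{"dx":0,"dy":0,"dz":0,"wx":0,"wy":0,"wz":0,"claw":0},{"dx":0,"dy":0,"dz":0,"wx":0,"wy":0,"wz":0,"claw":0},{"dx":0,"dy":0,"dz":0,"wx":0,"wy":0,"wz":0,"claw":0}]' 40; python3 -m handwheel '[{"dx":0,"dy":0,"dz":0,"wx":0,"wy":0,"wz":0,"claw":0},{"dx":0,"dy":0,"dz":0,"wx":0,"wy":0,"wz":0,"claw":0}]' 50;python3 go.py .451 .3645 .088 3.413
```

```text
clock: 20.75
position: [0.4515, 0.3639, 0.0889]
tool_rot: [-3.142, 0.001, -2.876]
force: [0.8, -0.9, 6.3]
grip_width: 0.0112
finger_force: 39.0
clock: 21.0
position: [0.4515, 0.3639, 0.0889]
tool_rot: [-3.142, 0.001, -2.875]
force: [-1.8, -1.8, 6.3]
grip_width: 0.0114
finger_force: 49.2
t 21.0 pos [0.4515 0.3639 0.0889] rot [-3.142e+00  1.000e-03 -2.875e+00] q [-0.21  0.78 -0.85  1.8   0.74  0.9   0.44] w 0.0114 ff 49.2 F [-1.8 -1.8  6.3]
wz -0.005
cur yaw dx 0.03 dy 0.07 dz 0.09 cm
target yaw dx 0.03 dy 0.07 dz 0.09 cm
```

```bash
python3 -m handwheel '[{"dx":0,"dy":0,"dz":-2,"wx":0,"wy":0,"wz":0,"claw":0},{"dx":0,"dy":0,"dz":-4,"wx":0,"wy":0,"wz":0,"claw":0},{"dx":0,"dy":0,"dz":-5,"wx":0,"wy":0,"wz":0,"claw":0},{"dx":0,"dy":0,"dz":-4,"wx":0,"wy":0,"wz":0,"claw":0},{"dx":0,"dy":0,"dz":0,"wx":0,"wy":0,"wz":0.1,"claw":0},{"dx":0,"dy":0,"dz":0,"wx":0,"wy":0,"wz":0.14,"claw":0}]'; python3 -m handwheel '[{"dx":0,"dy":0,"dz":0,"wx":0,"wy":0,"wz":0.18,"claw":0},{"dx":0,"dy":0,"dz":0,"wx":0,"wy":0,"wz":0.18,"claw":0},{"dx":0,"dy":0,"dz":0,"wx":0,"wy":0,"wz":0.18,"claw":0},{"dx":0,"dy":0,"dz":0,"wx":0,"wy":0,"wz":0.18,"claw":0},{"dx":0,"dy":0,"dz":0,"wx":0,"wy":0,"wz":0.18,"claw":0},{"dx":0,"dy":0,"dz":0,"wx":0,"wy":0,"wz":0.18,"claw":0},{"dx":0,"dy":0,"dz":0,"wx":0,"wy":0,"wz":0.18,"claw":0},{"dx":0,"dy":0,"dz":0,"wx":0,"wy":0,"wz":0.17,"claw":0}]';python3 go.py .6275 .1596 .24 1.734
```

```text
clock: 21.75
position: [0.4511, 0.3637, 0.2398]
tool_rot: [3.141, 0.001, -3.119]
force: [0.3, 0.7, -5.6]
grip_width: 0.0113
finger_force: 49.3
clock: 22.75
position: [0.4508, 0.364, 0.2394]
tool_rot: [-3.142, -0.001, 1.733]
force: [0.1, -0.5, -4.8]
grip_width: 0.0111
finger_force: 49.3
t 22.75 pos [0.4508 0.364  0.2394] rot [-3.142e+00 -1.000e-03  1.733e+00] q [-0.37  0.49 -0.58  1.69  0.3   1.05 -0.89] w 0.0111 ff 49.3 F [ 0.1 -0.5 -4.8]
wz -0.001
cur yaw dx -23.03 dy 14.14 dz -0.06 cm
target yaw dx -23.04 dy 14.11 dz -0.06 cm
```

```bash
python3 -m handwheel '[{"dx":-2.3,"dy":1.4,"dz":0,"wx":0,"wy":0,"wz":0,"claw":0},{"dx":-4,"dy":2.5,"dz":0,"wx":0,"wy":0,"wz":0,"claw":0},{"dx":-4.8,"dy":2.9,"dz":0,"wx":0,"wy":0,"wz":0,"claw":0},{"dx":-4.8,"dy":2.9,"dz":0,"wx":0,"wy":0,"wz":0,"claw":0},{"dx":-4.6,"dy":2.9,"dz":0,"wx":0,"wy":0,"wz":0,"claw":0},{"dx":-2.5,"dy":1.5,"dz":0,"wx":0,"wy":0,"wz":0,"claw":0},{"dx":0,"dy":0,"dz":0,"wx":0,"wy":0,"wz":0,"claw":0},{"dx":0,"dy":0,"dz":0,"wx":0,"wy":0,"wz":0,"claw":0}]'; python3 go.py .6275 .1596 .1009 1.734
```

```text
clock: 23.75
position: [0.628, 0.1613, 0.239]
tool_rot: [-3.142, -0.001, 1.739]
force: [-0.1, -0.0, -4.1]
grip_width: 0.0113
finger_force: 49.4
t 23.75 pos [0.628  0.1613 0.239 ] rot [-3.142e+00 -1.000e-03  1.739e+00] q [-0.01  0.6  -0.52  1.51  0.32  1.12 -0.43] w 0.0113 ff 49.4 F [-0.1 -0.  -4.1]
wz 0.005
cur yaw dx -0.16 dy -0.07 dz 13.81 cm
target yaw dx -0.16 dy -0.07 dz 13.81 cm
```

```bash
python3 -m handwheel '[{"dx":-0.15,"dy":-0.05,"dz":4,"wx":0,"wy":0,"wz":0,"claw":0},{"dx":0,"dy":0,"dz":4,"wx":0,"wy":0,"wz":0,"claw":0},{"dx":0,"dy":0,"dz":3.5,"wx":0,"wy":0,"wz":0,"claw":0},{"dx":0,"dy":0,"dz":1.4,"wx":0,"wy":0,"wz":0,"claw":0},{"dx":0,"dy":0,"dz":0.3,"wx":0,"wy":0,"wz":0,"claw":0},{"dx":0,"dy":0,"dz":0,"wx":0,"wy":0,"wz":0,"claw":0},{"dx":0,"dy":0,"dz":0,"wx":0,"wy":0,"wz":0,"claw":0}]'; python3 go.py .6275 .1596 .1009 1.734
```

```text
clock: 24.62
position: [0.6288, 0.1592, 0.1075]
tool_rot: [3.14, -0.0, 1.738]
force: [0.9, -0.7, -4.5]
grip_width: 0.0113
finger_force: 49.4
t 24.62 pos [0.6288 0.1592 0.1075] rot [ 3.14  -0.     1.738] q [-0.04  0.74 -0.47  1.61  0.41  0.89 -0.49] w 0.0113 ff 49.4 F [ 0.9 -0.7 -4.5]
wz 0.004
cur yaw dx 0.07 dy -0.13 dz 0.66 cm
target yaw dx 0.07 dy -0.13 dz 0.66 cm
```

```bash
python3 -m handwheel '[{"dx":0,"dy":-0.1,"dz":0.3,"wx":0,"wy":0,"wz":0,"claw":0},{"dx":0,"dy":0,"dz":0.2,"wx":0,"wy":0,"wz":0,"claw":0},{"dx":0,"dy":0,"dz":0.1,"wx":0,"wy":0,"wz":0,"claw":0},{"dx":0,"dy":0,"dz":0.1,"wx":0,"wy":0,"wz":0,"claw":0},{"dx":0,"dy":0,"dz":0,"wx":0,"wy":0,"wz":0,"claw":0},{"dx":0,"dy":0,"dz":0,"wx":0,"wy":0,"wz":0,"claw":0}]';  python3 go.py .6275 .1596 .1009 1.734
```

```text
clock: 25.38
position: [0.6276, 0.159, 0.1009]
tool_rot: [3.14, 0.0, 1.738]
force: [-6.8, -2.1, 20.0]
grip_width: 0.0114
finger_force: 53.2
t 25.38 pos [0.6276 0.159  0.1009] rot [3.14  0.    1.738] q [-0.04  0.74 -0.47  1.62  0.41  0.87 -0.5 ] w 0.0114 ff 53.2 F [-6.8 -2.1 20. ]
wz 0.004
cur yaw dx 0.06 dy -0.00 dz 0.00 cm
target yaw dx 0.06 dy -0.00 dz 0.00 cm
```

Contact at the expected height; release, rise, and retreat out of the way to look.

```bash
python3 -m handwheel '[{"dx":0,"dy":0,"dz":0,"wx":0,"wy":0,"wz":0,"claw":30},{"dx":0,"dy":0,"dz":0,"wx":0,"wy":0,"wz":0,"claw":60},{"dx":0,"dy":0,"dz":0,"wx":0,"wy":0,"wz":0,"claw":60},{"dx":0,"dy":0,"dz":0,"wx":0,"wy":0,"wz":0,"claw":60},{"dx":0,"dy":0,"dz":-4,"wx":0,"wy":0,"wz":0,"claw":60},{"dx":0,"dy":0,"dz":-5,"wx":0,"wy":0,"wz":0,"claw":60},{"dx":0,"dy":0,"dz":-5,"wx":0,"wy":0,"wz":0,"claw":60},{"dx":0,"dy":0,"dz":-5,"wx":0,"wy":0,"wz":0,"claw":60}]'; python3 -m handwheel '[{"dx":5,"dy":-3,"dz":0,"wx":0,"wy":0,"wz":0,"claw":60},{"dx":5,"dy":-3,"dz":0,"wx":0,"wy":0,"wz":0,"claw":60},{"dx":5,"dy":-3,"dz":0,"wx":0,"wy":0,"wz":0,"claw":60},{"dx":5,"dy":-2,"dz":0,"wx":0,"wy":0,"wz":0,"claw":60},{"dx":5,"dy":-2,"dz":0,"wx":0,"wy":0,"wz":0,"claw":60},{"dx":5,"dy":-2,"dz":0,"wx":0,"wy":0,"wz":0,"claw":60},{"dx":5,"dy":0,"dz":0,"wx":0,"wy":0,"wz":0,"claw":60},{"dx":0,"dy":0,"dz":0,"wx":0,"wy":0,"wz":0,"claw":60}]'; python3 - <<'E'
from h import *
from workcell import optics
a=optics.grab_frame("top")["frame"][90:240,130:380]; b=optics.grab_frame("side")["frame"][120:270,170:320]
cv2.imwrite("pics/p3.png",np.hstack([cv2.resize(a,(500,300)),cv2.resize(b,(300,300))]))
E
```

```text
clock: 26.38
position: [0.6271, 0.1587, 0.291]
tool_rot: [3.142, -0.0, 1.738]
force: [0.2, 0.5, 0.3]
grip_width: 0.0516
finger_force: 0.0
clock: 27.38
position: [0.4188, 0.4824, 0.2889]
tool_rot: [-3.14, -0.002, 1.743]
force: [-0.2, 0.4, -0.0]
grip_width: 0.0512
finger_force: 0.0
```

View pics/p3.png

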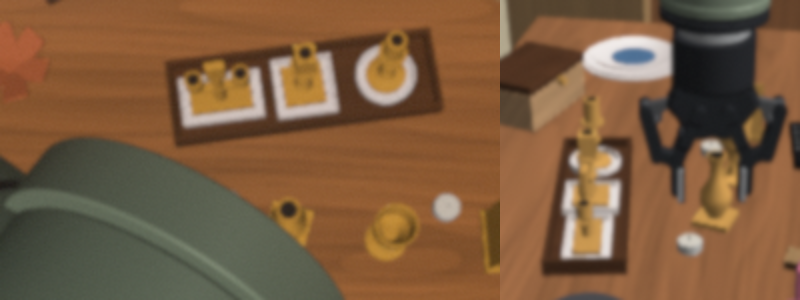

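All three sticks stand upright inside their matching dishes, with a white margin all round: twin (222,98), square (303,83), round (385,72). The vase and goblet are undisturbed, and nothing is touched.

```bash
python3 -c "
from workcell import job_done
print(job_done())"
```

```text
the job is handed in; nothing more can be done
None
```

The three brass candlesticks stand upright in their matching dishes, the goblet, bud vase and letter rack were not touched, and the job was handed in at about 27.5 s on the robot's clock.

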